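Lay the grill shelf flat: tip the foil pans over and push the dish lid shut

ROBOT

A 6-joint arm with a two-finger parallel gripper is mounted at the origin on the work surface. World frame = base frame: x ahead of the robot, y to its left, z up, the work surface at z = 0. Lengths are in m, angles in rad, forces in N, time in s.
With the tool pointing down it reaches from about 0.35 to 0.875 m from the base axis. Payload 4.2 kg.
Tool frame: the origin (TCP) lies on the centre line of the jaws, within the pads' length; the fingertips stand 25 mm ahead of it and the grasp point (between the pads) lies 6 mm ahead of it; x points along the fingers, y is the direction in which the jaws open and shut, and the axes are right-handed (so a half turn about x gives the same grasp; the last joint's range is limited). The gripper opens to 87 mm and grips with 3 to 60 N. Pads are 19 mm wide; open, the fingers measure 117 mm over their backs; the gripper's body (75 mm by 190 mm) begins 51 mm behind the grasp point.
Start: joints at [0.259, 0.385, 0.008, 0, -1.194, -0.259], TCP at [0.625, 0, 0.248] pointing down, gripper open.
Joint ranges: [-3.14, 3.14], [-1.21, 2.06], [-1.07, 1.41], [-3.16, 2.05], [-2.99, -0.16], [-3.1, 3.1]. Speed limits (rad/s): [2.79, 2.79, 3.14, 3.14, 3.14, 3.14].

INTERFACE

Orientations are given as a rotation vector (axis times angle).
In Python, from workcell import * gives the robot as it stands.
- The arm moves only by the tool servo_tool, never from a script. Its argument "rows" is a list of rows, each a list of 3 entries, a list of its own where there are three numbers: the shift along the world's x, y, z each as a share of 0.1 m, from -1 to 1, then the turn about the world's z as a share of 360 degrees, from -1 to 1, then the opening, from 0 (shut) to 1 (fully open). A call has 1 to 8 rows; each row shifts and turns the commanded pose from where the row before left it; what a row does not reach is not made up. A row lasts 1/10 s, in which the tool goes at most 50 mm and 8.59 degrees, less where a joint would pass 70% of its speed; a pose out of reach is approached as far as the arm can. A call with a number of a shift or a turn outside -1 to 1 is refused whole. A call with a gripper value outside its range is refused whole. The fingers move at their own pace and stop on an object; "squeeze" is the grip in N (left out, the last holds). Time passes only in rows, so rows that do not move let the fingers close. It gives the time, the measured TCP pose, the force and the opening at its end, in the units of the state.
- observe(): the state, without advancing time (a new reading comes with each control period).
- get_image(name): name is "scene" or "side" or "wrist"; returns a dict with "img" (384x512x3 uint8, blue, green, red), "fx", "fy", "cx", "cy" (pixels), "pose" (4x4, takes a point from camera to world coordinates). Camera axes: x right, y up, looking along -z (the intrinsics and any distortion apply to the point x, -y, -z); pixel columns grow to the right and rows downward; lengths in m; the calibration is good to about 2 mm. A picture is of the moment at which its call begins. There is no depth.
- sign_off(): hands the job in, once; it reports no verdict.
Trained networks look in the newest picture that a camera, given by its name, has taken for a name from the list of things; names that differ only in an ending like _2 or _b are one class to them, and where a whole thing is asked for, a point or a joint stands for the part that bears it (a point fixed in the world has none). Each returns a list of dicts, best first, with "score" (0 to 1); they miss things now and then, are a little off and sometimes report something else, mostly with a low value. They report only what shows in the picture. A call takes as long as a camera call.
- search_frame(camera, query): "location" ([x, y, z] in m, in the coordinates of the camera as it stood for that picture, good to about 4 mm: the middle of the surface that is visible of it).
- regions_of(camera, query): "pixels" (384x512 bool, what is visible of it).
- pinpoint(camera, query): "location" ([x, y, z] in m, in the coordinates of the camera as it stood for that picture, good to about 4 mm: a listed point, or the origin of a listed thing).
The state is a dict: "clock": time; "joint_positions": joint angles; "joint_vel": joint speeds; "tau": joint torques, N m; "position": TCP position; "tcp_rot": TCP orientation; "contact_force": force on the tool from outside, world axes, zero at the start; "torque": the same for the moment, N m; "width": finger opening in m.
Only numpy, scipy, OpenCV 4.12 (cv2) and the standard library are available. Lean on these libraries where they do the work, as an engineer would, in place of code of your own. Each camera call takes 0.05 s, during which the arm holds its last target. There are 200 camera calls.

TASK

The side shelf is about to be rolled away, and the foil pans and the open lid on it would catch the wind. Only by pushing, without gripping, lifting or carrying anything, tip the stack of foil pans over so that it lies flat on its bottom, right way up with the open side on top, close to where it stood, and push the glass dish's raised lid over and down until it is fully shut, leaving the dish about where it is. Do these in either order, leave the other things on the shelf alone, and let go of everything at the end.

Things in the scene. Friction and masses are not known exactly. Their poses are not given: they have to be found in the camera images.
- pans: Stack of nested silver foil pans (one rigid loose block, 0.25 kg) standing on its long side: 140 mm tall, 200 mm wide along its y, 70 mm deep along its x, walls 6 mm. The pans' open mouth is on its -x side (at first roughly towards the robot), their closed bottom on its +x side. Origin: centre of the underside it stands on at the start; z is up while it stands
- pans_center (a point): centre of the pan stack's 70 x 200 x 140 mm outline. Pushed high up on the mouth side towards its +x, the stack tips about its lower +x edge, and falls by itself onto its bottom once leaned over by about 27 degrees
- pans_mouth (a point): centre of the open mouth of the pan stack, in the plane of the rims; 70 mm above the shelf when the stack lies right way up
- dish: Square glass dish, 160 x 160 mm, rim 58 mm high, loose, 0.9 kg. Origin: centre of its underside, z up. The hinge of its lid runs along the rim on its -x side (at the start roughly the robot's right, -y), and the lid closes towards its +x
- lid (a joint): angle of the dish's white and blue plastic lid, rad: 0 = lying shut on the dish, pi/2 = upright, about 1.95 = leaning back as far as it goes. The hinge is stiff: the lid stays at any angle it is left at and needs 1 to 3 N at its free edge to move; it does not fall shut by itself
- lid_hinge (a point): middle of the hinge line, fixed to the dish at its (-80, 0, 60) mm; axes as the dish's
- lid_edge (a point): middle of the lid's free edge, 165 mm from the hinge line; the lid is 166 mm wide along the hinge and 8 mm thick, its closed upper face 69 mm above the shelf
- cup: stainless drip cup, 76 mm across, 70 mm tall, upright; origin on its underside, at or near its middle; to be left alone
- tongclip: green plastic tong clip, 70 x 26 x 34 mm; origin on its underside, at or near its middle; to be left alone
- paddle: wooden scraper paddle lying flat, 320 x 85 x 10 mm along its x, blade towards its +x; origin on its underside, at or near its middle; to be left alone
- sauce: amber sauce bottle, 60 mm across, 170 mm tall, upright; origin on its underside, at or near its middle; to be left alone
- pepper: yellow pepper jar, 48 mm across, 100 mm tall, upright; origin on its underside, at or near its middle; to be left alone
- brush: basting brush lying flat, along its x, bristles towards its +x; to be left alone

How it is judged:
At the end, for the whole second after the job is handed in: The pan stack lies at rest on its bottom, mouth up, level within 0.1 rad and resting on the shelf, its centre less than 220 mm from where it began (tipping alone moves it about 110 mm); the lid is shut to less than 0.04 rad; the dish stands level on the shelf within 60 mm of its start (height (world z) of pans_mouth between 0.062 and 0.078 m and height (world z) of pans_center below 0.043 m and angle between pans's own z axis and vertical between 1.47 and 1.67 rad and distance of pans_center from where it was at the start of the episode below 0.22 m and linear speed of each of pans, dish below 0.02 m/s and value of joint lid below 0.04 rad and distance of dish from where it was at the start of the episode below 0.06 m and angle between dish's own z axis and vertical below 0.05 rad and height (world z) of dish below 0.01 m); the robot touches nothing.
It fails at once if the pan stack is lifted or carried (its centre rises above 105 mm; tipping takes it to about 80 mm) (height (world z) of pans_center above 0.105 m).
It fails at once if the dish is lifted by more than 25 mm or tipped by more than 0.25 rad (height (world z) of dish above 0.025 m or angle between dish's own z axis and vertical above 0.25 rad).
It fails at once if another thing on the shelf is moved by more than 30 mm (distance of any of cup, tongclip, paddle, sauce, pepper, brush from where it was at the start of the episode above 0.03 m).
It fails at once if the cup, the bottle or the jar is tipped (angle between any of cup, sauce, pepper's own z axis and vertical above 0.35 rad).
It also fails if it takes over 58 s, if anything falls off the work surface, if the arm or the gripper's body presses on something with over 40 N, if the wrist force passes 120 N, or if a joint passes its speed limit or range.

## Working session

There is one attempt and no reset: what is moved stays moved. The work goes in short steps, Python scripts to look and compute and a tool call to move; the robot and the scene stay as the last step left them, time stands still between calls to the robot, and variables do not carry over. Pictures are saved under pics/ and viewed, about 8 in all and at most 12, crops included, and the job is handed in when it is done.

Besides the shell and the picture viewer there is one more tool, called as name(argument=value, ...) on one line, values as JSON. servo_tool: Moves the arm, as the interface text tells. Shift numbers are shares of 0.1 m and turn numbers shares of 360 degrees, none past 1 either way. Its arguments: {"type":"object","properties":{"rows":{"type":"array","items":{"type":"array"}},"squeeze":{"type":"number"}},"required":["rows"]}

```bash
mkdir -p pics; cat > h.py <<'E'
from workcell import *
import numpy as np, cv2
def look(cam, pts=(), things=(), save=None):
    im=get_image(cam); P=np.array(im["pose"]); out={}
    for f,qs in ((pinpoint,pts),(search_frame,things)):
        for q in qs:
            r=f(cam,q)
            if r: out[q]=((P[:3,:3]@np.array(r[0]["location"])+P[:3,3]).round(3).tolist(), round(r[0]["score"],2))
            print(cam,f.__name__,q,out.get(q))
    if save: cv2.imwrite("pics/"+save,im["img"])
    return im,out
E
python3 - <<'E'
from h import *
A=["pans","pans_center","pans_mouth","dish","lid_hinge","lid_edge","cup","tongclip","paddle","sauce","pepper","brush"]
a,_=look("scene",A); b,_=look("side",A)
cv2.imwrite("pics/a.png",cv2.resize(np.hstack([a["img"],b["img"]]),(800,300)))
cv2.imwrite("pics/s.png",a["img"])
s=observe();print(s["clock"],s["position"],s["tcp_rot"],s["contact_force"],s["width"])
E
```

```text
scene call pans ([0.458, -0.218, -0.005], 0.47)
scene call pans_center ([0.364, -0.043, 0.0], 0.53)
scene call pans_mouth None
scene call dish ([0.498, 0.261, -0.001], 0.95)
scene call lid_hinge ([0.521, 0.187, 0.059], 0.67)
scene call lid_edge ([0.524, 0.177, 0.226], 0.88)
scene call cup ([0.362, -0.045, 0.003], 0.71)
scene call tongclip ([0.465, -0.007, -0.002], 0.53)
scene call paddle ([0.447, 0.565, 0.004], 0.59)
scene call sauce ([0.783, -0.051, -0.002], 0.76)
scene call pepper None
scene call brush ([0.443, -0.564, -0.002], 0.8)
side call pans ([0.462, -0.215, -0.0], 0.55)
side call pans_center ([0.46, -0.22, 0.073], 0.93)
side call pans_mouth ([0.428, -0.216, 0.069], 0.79)
side call dish ([0.505, 0.263, -0.0], 0.79)
side call lid_hinge ([0.524, 0.187, 0.056], 0.85)
side call lid_edge ([0.523, 0.177, 0.223], 0.71)
side call cup ([0.364, -0.043, -0.002], 0.93)
side call tongclip ([0.46, -0.008, 0.003], 0.68)
side call paddle ([0.45, 0.565, 0.001], 0.78)
side call sauce ([0.783, -0.049, 0.005], 0.57)
side call pepper ([0.802, 0.072, 0.003], 0.6)
side call brush ([0.447, 0.565, 0.003], 0.66)
1.3 [6.24982121e-01 2.79474515e-05 2.47573876e-01] [-1.20927448  1.20916022  1.20922282] [ 0.3223494  -0.50033837 -0.4228702 ] 0.08748591351318452
```

View pics/a.png

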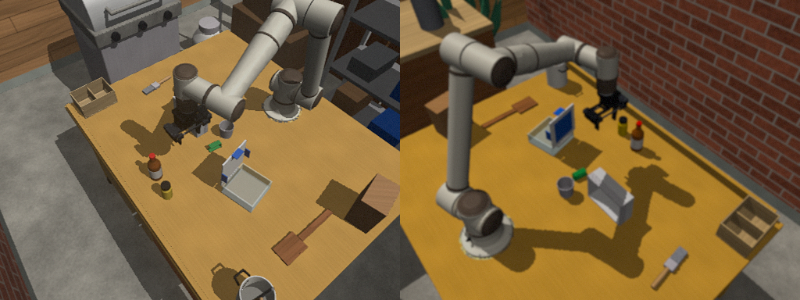

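View pics/s.png

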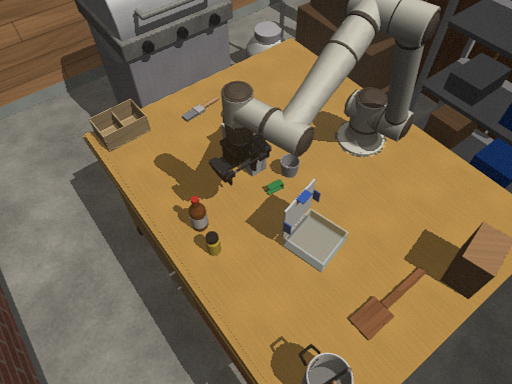

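servo_tool(rows=[[[-0.2,0.32,-0.03],0.022,1],[[-0.22,0.32,-0.03],0.022,1],[[-0.22,0.32,-0.03],0,1],[[-0.22,0.33,-0.04],0,1],[[0,0,0],0,1]])

```text
clock: 1.8
position: [0.5367, 0.1317, 0.2345]
tcp_rot: [-1.412, 1.063, 1.414]
contact_force: [0.3, 0.8, 1.3]
width: 0.0871
```

```bash
python3 - <<'E'
from h import *
print(observe()["position"],observe()["contact_force"])
# TCP waypoints for the lid arc, contact at r on the outer face, finger front corner 9.5 mm ahead
h=np.array([.5225,.187]); u=np.array([-.27,.963]); pos=np.array(observe()["position"]); prev=pos
for f in [95,85,75,65,55,45,35,25,17,10,4,0,-2]:
    r=.15; a=np.radians(f)
    d=r*np.cos(a)-.009*np.sin(a)-.0095; z=.06+r*np.sin(a)+.009*np.cos(a)+.025
    p=np.array([*(h+d*u),z]); print(f,p.round(3),((p-prev)*10).round(2)); prev=p
E
```

```text
[0.53672744 0.1317332  0.2344522 ] [0.32735311 0.83725743 1.31761373]
95 [0.531 0.157 0.234] [-0.06  0.25 -0.01]
85 [0.524 0.182 0.235] [-0.07  0.25  0.02]
75 [0.517 0.207 0.232] [-0.07  0.25 -0.03]
65 [0.51  0.231 0.225] [-0.07  0.24 -0.07]
55 [0.504 0.254 0.213] [-0.06  0.23 -0.12]
45 [0.498 0.274 0.197] [-0.06  0.2  -0.16]
35 [0.493 0.291 0.178] [-0.05  0.17 -0.19]
25 [0.489 0.305 0.157] [-0.04  0.14 -0.22]
17 [0.487 0.313 0.137] [-0.02  0.08 -0.19]
10 [0.486 0.319 0.12 ] [-0.01  0.05 -0.18]
4 [0.485 0.321 0.104] [-0.01  0.03 -0.15]
0 [0.485 0.322 0.094] [-0.    0.01 -0.1 ]
-2 [0.485 0.323 0.089] [-0.    0.   -0.05]
```

servo_tool(rows=[[[-0.06,0.25,0],0,1],[[-0.03,0.12,0],0,1],[[-0.04,0.13,0.01],0,1],[[-0.03,0.12,-0.01],0,1],[[-0.04,0.13,-0.02],0,1]])

```text
clock: 2.3
position: [0.5192, 0.2044, 0.2325]
tcp_rot: [-1.41, 1.066, 1.409]
contact_force: [0.9, -0.6, -0.9]
width: 0.0868
```

servo_tool(rows=[[[-0.04,0.12,-0.03],0,1],[[-0.03,0.12,-0.04],0,1],[[-0.03,0.12,-0.06],0,1],[[-0.03,0.11,-0.06],0,1]])

```text
clock: 2.7
position: [0.5057, 0.252, 0.2129]
tcp_rot: [-1.41, 1.066, 1.41]
contact_force: [0.4, -1.3, 0.4]
width: 0.087
```

```bash
python3 - <<'E'
from h import *
look("side",["dish","lid_hinge","lid_edge"],save="b.png"); look("scene",["dish","lid_hinge","lid_edge"])
print(observe()["position"],observe()["contact_force"])
E
```

```text
side call dish ([0.504, 0.261, -0.001], 0.67)
side call lid_hinge ([0.524, 0.185, 0.056], 0.87)
side call lid_edge ([0.497, 0.274, 0.196], 0.92)
scene call dish ([0.497, 0.261, -0.002], 0.87)
scene call lid_hinge ([0.521, 0.185, 0.06], 0.67)
scene call lid_edge ([0.498, 0.275, 0.194], 0.73)
[0.50616497 0.25078119 0.2138397 ] [-0.05598967 -0.07037268  0.58301022]
```

View pics/b.png

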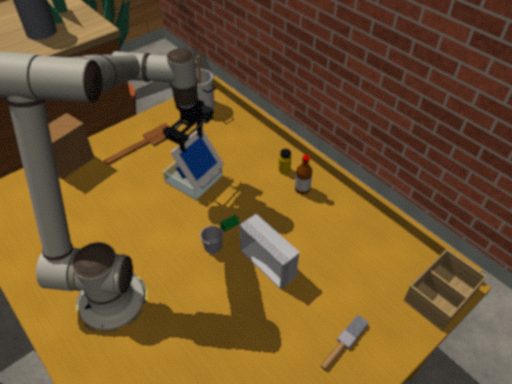

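The side view shows the lid half down, at about (200,158), with the dish unmoved. The pans still stand at (268,250). I'll carry on along the arc.

servo_tool(rows=[[[-0.03,0.1,-0.08],0,1],[[-0.03,0.1,-0.08],0,1],[[-0.03,0.09,-0.1],0,1],[[-0.02,0.08,-0.1],0,1],[[-0.02,0.07,-0.11],0,1],[[-0.02,0.07,-0.11],0,1],[[-0.01,0.04,-0.1],0,1],[[-0.01,0.04,-0.1],0,1]])

```text
clock: 3.9
position: [0.4886, 0.3104, 0.1344]
tcp_rot: [-1.41, 1.066, 1.41]
contact_force: [-0.1, 1.0, 0.3]
width: 0.0872
```

servo_tool(rows=[[[-0.01,0.03,-0.09],0,1],[[0,0.02,-0.09],0,1],[[0,0.02,-0.07],0,1],[[0,0.01,-0.06],0,1],[[0,0,-0.04],0,1],[[0,0,-0.03],0,1],[[0,0,-0.03],0,1]])

```text
clock: 4.6
position: [0.4882, 0.3181, 0.0946]
tcp_rot: [-1.41, 1.065, 1.41]
contact_force: [-0.3, -0.0, -0.4]
width: 0.0871
```

servo_tool(rows=[[[0,0,-0.02],0,1],[[0,0,-0.02],0,1],[[0,0,0],0,1]])

```text
clock: 4.9
position: [0.4882, 0.3182, 0.0941]
tcp_rot: [-1.411, 1.064, 1.409]
contact_force: [-5.1, -1.2, 18.0]
width: 0.0871
```

servo_tool(rows=[[[0,0,0.3],0,1],[[0,0,0.5],0,1],[[0,0,0.5],0,1],[[0,-0.4,0.2],0,1],[[0,-0.4,0],0,1],[[0,0,0],0,1]])

```text
clock: 5.5
position: [0.4874, 0.2347, 0.242]
tcp_rot: [-1.407, 1.066, 1.407]
contact_force: [-0.1, 0.2, -0.6]
width: 0.0866
```

```bash
python3 - <<'E'
from h import *
im,_=look("side",["dish","lid_hinge","lid_edge","pans_center","pans_mouth"])
m=regions_of("side","pans")[0]["pixels"]
P=np.array(im["pose"]); 
for px in [(240,250),(298,250)]: pass
cv2.imwrite("pics/c.png",cv2.resize(im["img"][120:310,150:320],None,fx=4,fy=3.1 and 3.1))
# pans yaw: best overlap of projected box with the mask
from scipy.optimize import minimize
import itertools
def proj(X):
    c=(X-P[:3,3])@P[:3,:3]; return np.c_[im["fx"]*c[:,0]/-c[:,2]+im["cx"], im["fy"]*-c[:,1]/-c[:,2]+im["cy"]]
B=np.array(list(itertools.product([-.035,.035],[-.1,.1],[0,.14])))
def iou(q):
    c,s=np.cos(q[2]),np.sin(q[2]); X=B@np.array([[c,s,0],[-s,c,0],[0,0,1]])+[q[0],q[1],0]
    z=np.zeros((384*4,512*4),np.uint8); cv2.fillConvexPoly(z,cv2.convexHull((proj(X)*4).astype(np.int32)),1)
    z=cv2.resize(z,(512,384),interpolation=cv2.INTER_NEAREST)>0
    return -(z&m).sum()/(z|m).sum()
best=min((minimize(iou,[.46,-.218,y],method="Nelder-Mead",options=dict(initial_simplex=[[.46,-.218,y],[.47,-.218,y],[.46,-.208,y],[.46,-.218,y+.15]])) for y in (-.3,0,.3)),key=lambda r:r.fun)
print(best.x.round(3),best.fun, observe()["position"], observe()["joint_positions"])
E
```

```text
side call dish ([0.5, 0.263, 0.004], 0.65)
side call lid_hinge ([0.523, 0.186, 0.057], 0.74)
side call lid_edge ([0.477, 0.346, 0.069], 0.62)
side call pans_center ([0.463, -0.216, 0.073], 0.56)
side call pans_mouth ([0.425, -0.214, 0.073], 0.82)
[ 0.462 -0.218  0.005] -0.9785111281657713 [0.48798042 0.2387901  0.24001737] [ 7.53652817e-01  2.52190319e-01 -2.04893194e-01  1.60322065e-05
 -1.11449247e+00 -4.76183212e-01]
```

View pics/c.png

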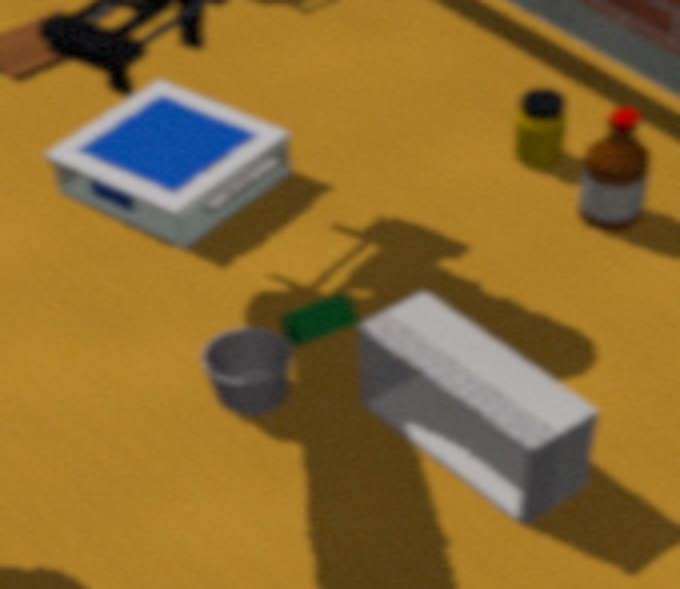

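The crop shows the lid lying shut on the dish at (165,150), and the pans standing at (480,400) with the cup and clip untouched. Next I go behind the pans with the jaws turned along y.

servo_tool(rows=[[[-0.08,-0.35,0],0.016,1],[[-0.08,-0.35,0],0.016,1],[[-0.08,-0.35,0],0.016,1],[[-0.08,-0.35,0],0.016,1],[[-0.08,-0.35,0],0.016,1],[[-0.08,-0.35,0],0.016,1],[[-0.08,-0.35,0],0.016,1]])

```text
clock: 6.55
position: [0.4317, -0.0077, 0.2404]
tcp_rot: [-1.889, 0.569, 1.889]
contact_force: [1.3, 0.2, -0.7]
width: 0.087
```

servo_tool(rows=[[[-0.08,-0.35,0],0.016,1],[[-0.08,-0.35,0],0.016,1],[[-0.08,-0.35,0],0.016,1],[[-0.08,-0.35,0],0.016,1],[[-0.08,-0.35,0],0.016,1],[[-0.08,-0.35,0],0.016,1],[[0,0,0],0,1]])

```text
clock: 7.25
position: [0.3835, -0.2193, 0.2401]
tcp_rot: [2.215, 0.011, -2.218]
contact_force: [0.2, -0.2, -0.7]
width: 0.0867
```

servo_tool(rows=[[[0,0,-0.45],0,1],[[0,0,-0.45],0,1],[[0,0,-0.05],0,1],[[0.2,0,0],0,1],[[0.1,0,0],0,1],[[0.1,0,0],0,1],[[0.1,0,0],0,1],[[0.1,0,0],0,1]])

```text
clock: 8.05
position: [0.445, -0.2168, 0.1462]
tcp_rot: [2.216, 0.014, -2.214]
contact_force: [0.1, 0.4, -0.3]
width: 0.0872
```

```bash
python3 - <<'E'
from h import *
im,_=look("side",["pans_center","pans_mouth","pans"])
cv2.imwrite("pics/d.png",cv2.resize(im["img"][120:310,150:320],None,fx=3,fy=3))
print(observe()["position"],observe()["contact_force"])
E
```

```text
side call pans_center ([0.479, -0.217, 0.078], 0.76)
side call pans_mouth ([0.443, -0.216, 0.086], 0.7)
side call pans ([0.463, -0.216, 0.005], 0.57)
[ 0.44387288 -0.21685989  0.14550305] [ 0.26886487 -0.65699193  0.99024204]
```

View pics/d.png

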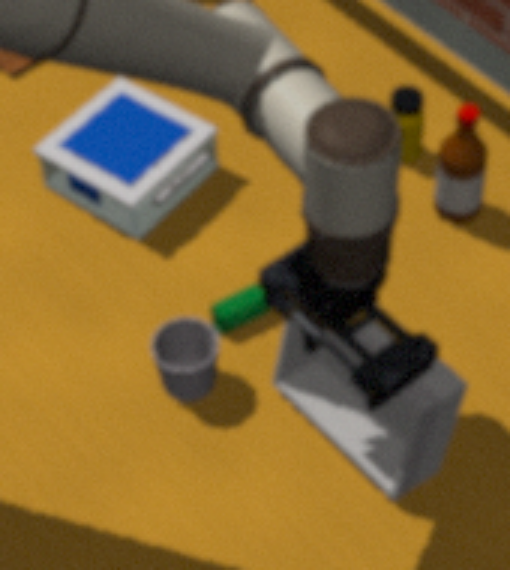

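The picture shows the stack at (370,420) leaning away from the jaws, centre raised to 0.078 and its foot not sliding. I keep pushing.

servo_tool(rows=[[[0.1,0,0],0,1],[[0.1,0,0],0,1],[[0.1,0,0],0,1],[[0.1,0,0],0,1],[[0.1,0,0],0,1],[[0.05,0,0],0,1],[[0,0,0],0,1],[[0,0,0],0,1]])

```text
clock: 9.05
position: [0.4987, -0.2169, 0.1453]
tcp_rot: [2.214, 0.014, -2.216]
contact_force: [-0.4, 0.7, 1.0]
width: 0.087
```

servo_tool(rows=[[[-0.2,0,0.1],0,1],[[-0.2,0,0.4],0,1],[[-0.2,0,0.4],0,1],[[0,0,0.3],0,1],[[0,0,0],0,1]])

```text
clock: 9.55
position: [0.4403, -0.2178, 0.2708]
tcp_rot: [2.225, 0.011, -2.202]
contact_force: [0.3, -0.4, -0.6]
width: 0.0869
```

```bash
python3 - <<'E'
from h import *
Q=["pans_center","pans_mouth","dish","lid_hinge","lid_edge","cup","tongclip"]
a,_=look("side",Q); b,_=look("scene",Q)
cv2.imwrite("pics/e.png",np.hstack([cv2.resize(a["img"][120:310,150:320],None,fx=2.3,fy=2.3),cv2.resize(b["img"][90:280,180:350],None,fx=2.3,fy=2.3)]))
s=observe();print(s["clock"],s["position"],s["contact_force"])
E
```

```text
side call pans_center ([0.569, -0.215, 0.037], 0.87)
side call pans_mouth ([0.57, -0.215, 0.072], 0.82)
side call dish ([0.502, 0.265, 0.0], 0.82)
side call lid_hinge ([0.521, 0.185, 0.059], 0.77)
side call lid_edge ([0.479, 0.346, 0.066], 0.73)
side call cup ([0.362, -0.043, -0.001], 0.57)
side call tongclip ([0.803, 0.069, 0.002], 0.68)
scene call pans_center ([0.571, -0.219, 0.031], 0.86)
scene call pans_mouth ([0.566, -0.212, 0.071], 0.97)
scene call dish ([0.497, 0.264, -0.004], 0.96)
scene call lid_hinge ([0.521, 0.183, 0.058], 0.88)
scene call lid_edge ([0.481, 0.344, 0.067], 0.86)
scene call cup ([0.364, -0.043, 0.004], 0.89)
scene call tongclip ([0.464, -0.009, 0.002], 0.54)
10.35 [ 0.43900326 -0.21696338  0.26549415] [-0.18177109  1.06273056  0.72594387]
```

View pics/e.png

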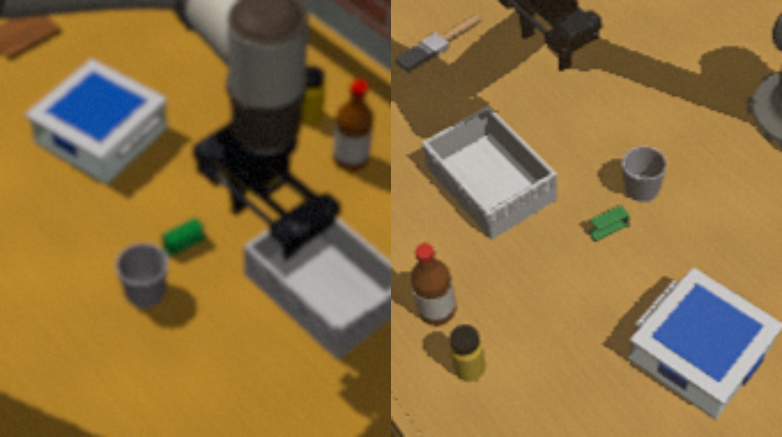

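Both views show the pans flat with the mouth up, at (490,170) in the right half, and the lid flush on the dish at (705,340). The gripper is clear of everything.

```bash
python3 -c "
from workcell import *
print(sign_off())"
```

```text
the job is handed in; nothing more can be done
None
```

I shut the lid and tipped the pans by pushing only, with the jaws held open, and handed the job in with the clock at about 10 s. No verdict was reported.

- **Lid:** I pushed the raised lid over along its arc and pressed it down until it met a stop. The fingertips were then at 69 mm with 18 N of force, which matches the closed height given. Afterwards the networks put the lid's free edge at about 67 mm, and both pictures show it lying flush.
- **Dish:** it moved only a few millimetres, which is within the measuring error.
- **Pans:** I tipped the stack with both fingers high on the mouth side. It now lies mouth up, with the mouth at 71–72 mm and the centre at 31–37 mm. The centre is about 110 mm from where it stood.
- **Other things:** the cup and tong clip measured where they began, and the bottle, jar and others looked undisturbed. I did not remeasure the bottle, jar, paddle or brush.
- **Gripper:** it ended about 0.1 m or more above everything on the shelf, touching nothing.

One check disagreed: in the last side view the network placed the tong clip at the pepper jar's position. The scene camera and the pictures show the clip in its place, so I took that as a false detection.

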